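Feel for the hidden index notch with the stop pin

TASK

Take the red-headed pin out of its stand and lower it upright into the slot of the guide rail beside the yellow marks, until its tip rests on the track at the bottom of the slot. Keeping it lightly pressed down, drag it along the slot away from the marks until it drops into the index notch, which is hidden under a sprung shutter; stop there, push it gently fully home and let go, leaving it standing in the notch. Never force the pin against the rail, leave the blue-headed pin in the stand and do not disturb anything else on the bench.

Things in the scene. Friction and masses are not known exactly. Their poses are not given: they have to be found in the camera images.
- guide_rail: aluminium guide rail with black ends, 231 long x 60 wide (96 over its feet) x 54 mm high, fixed to the bench. Origin: centre of its underside; y along its length and slot, z up. The slot in the middle of its top runs from y = -70 to +70 mm, 13 mm wide, with 4 mm 45-degree lead-ins on both lips. Its level black track lies 20 mm below the rail's top. More than 25 N between pin and rail does harm
- track_entry (a point): point on the track (34 mm above the bench) at the bottom of the slot, between the yellow marks. The hidden notch, 12.5 mm long (along the slot), as wide as the slot and 24 mm deep below the track, has its centre 30 to 90 mm from here towards slot_far_end, elsewhere each time. A flat black shutter closes it, flush with the track and of its colour; it yields to a push of about 0.5 N
- slot_entry (a point): middle of the slot, level with the rail's top face (54 mm above the bench), between the two yellow diamond marks, y = -52 mm in the rail's frame: enter here
- slot_far_end (a point): middle of the slot at its other end, level with the rail's top face, y = +70 mm in the rail's frame; drag from slot_entry towards here
- index_pin: the stop pin, 110 mm long, about 120 g: steel shank 10 mm thick and 70 mm long with a round tip, on top a red cylindrical head 18 mm thick and 40 mm long with thin black rings. Origin at the very tip, z along the pin towards the head. It stands upright in one of the two holes of the stand, its tip 26 mm below the stand's top
- index_pin_head (a point): centre of the red head, on the pin's axis, 90 mm above the tip: grip here
- index_pin_tip (a point): the very tip of the index pin
- pin_stand: grey block 60 x 130 x 34 mm fixed to the bench, with two upright holes 11.2 mm wide and 26 mm deep at y = -35 and +35 mm. Origin: centre of its underside; y along its length, z up. A fixed vortex mixer, 137 mm high, stands on the bench between the stand and the rail, towards the back: carry the pin over or round it
- spare_pin: the same pin but with a blue head, in the other hole of the stand; leave it. Origin at its tip
- beaker: small clear beaker, 46 mm wide, 58 mm high, on the bench, leave it; origin at its underside
- specimen_b: specimen cup with orange lid, 38 mm wide, 58 mm high, on the bench, leave it; origin at its underside

How it is judged (in metres and radians):
On the way, in this order (a step that is already met when the one before it is completed fails the run):
1. the red-headed pin is lifted clear of the stand (tip above its top) (z of index_pin_tip in the frame of pin_stand above 0.036 m), for 0.1 s.
2. the pin's tip rests on the track beside the yellow marks (within 15 mm along the slot), the pin upright within 0.25 rad (z of index_pin_tip in the frame of guide_rail between 0.03 and 0.036 m and horizontal distance between index_pin_tip and slot_entry below 0.015 m and angle between index_pin's own z axis and vertical below 0.25 rad and contact force between index_pin and guide_rail above 0.5 N), for 0.1 s.
3. the pin's tip slides on along the track, in contact with it, 15 to 30 mm from the yellow marks (z of index_pin_tip in the frame of guide_rail between 0.03 and 0.036 m and horizontal distance between index_pin_tip and slot_entry between 0.015 and 0.03 m and y of index_pin_tip in the frame of guide_rail above -0.052 m and contact force between index_pin and guide_rail above 0.3 N), for 0.05 s.
At the end, for the whole second after the job is handed in: the red-headed pin stands by itself in the notch, its tip at most 3 mm above the notch bottom (13 mm above the bench) and in line with the slot within 5 mm, tilted less than 0.25 rad, at rest and let go (z of index_pin_tip in the frame of guide_rail below 0.013 m and x of index_pin_tip in the frame of guide_rail between -0.005 and 0.005 m and y of index_pin_tip in the frame of guide_rail between -0.035 and 0.06 m and angle between index_pin's own z axis and vertical below 0.25 rad and linear speed of index_pin below 0.02 m/s and contact force between index_pin and the fingers below 0.1 N); the robot touches nothing.
It fails at once if the pin is forced against the rail with more than 25 N (contact force between index_pin and guide_rail above 25 N).
It fails at once if the blue-headed pin is moved by more than 15 mm (distance of spare_pin from where it was at the start of the episode above 0.015 m).
It fails at once if the beaker or the orange-lidded specimen cup is moved by more than 20 mm (distance of any of beaker, specimen_b from where it was at the start of the episode above 0.02 m).
It also fails if it takes over 61 s, if anything falls off the work surface, if the arm or the gripper's body presses on something with over 40 N, if the wrist force passes 120 N, or if a joint passes its speed limit or range.

ROBOT

A 6-joint arm with a two-finger parallel gripper is mounted at the origin on the work surface; the furniture and walls round the work are solid. World frame = base frame: x ahead of the robot, y to its left, z up, the work surface at z = 0. Lengths are in mm, angles in degrees, forces in N, time in s.
With the tool pointing down it reaches from about 300 to 850 mm from the base axis. Payload 4.2 kg.
Tool frame: the origin (TCP) lies at the very end of the fingers, on their centre line; the grasp point (between the pads) lies 19 mm behind it (env.grasp_offset is the distance from the TCP to the grasp point, in mm); z points along the fingers, y is the line along which they close (so a half turn about z gives the same grasp; the last joint's range is limited). The gripper opens to 91 mm and grips with 3 to 60 N. Pads are 32 mm wide; open, the fingers measure 118 mm over their backs; the gripper's body (76 mm by 178 mm) begins 60 mm behind the grasp point.
Start: joints at [62.567, 18.312, 89.639, -0, 72.044, -1.146], TCP at [254.656, 515.551, 213.976] pointing down, gripper open.
Joint ranges: [-177.97, 177.97], [-48.28, 115.42], [12.27, 149.76], [-77.06, 257.06], [2.81, 150.46], [-146.56, 146.56]. Speed limits (degrees/s): [147.25, 147.25, 180, 180, 180, 180].

INTERFACE

Orientations are given as [roll, pitch, yaw] about the fixed x, y, z axes, in that order (R = Rz(yaw) Ry(pitch) Rx(roll)).
In Python, from workcell import env, eyes gives the robot as it stands.
- The arm moves only by the tool send_rows, never from a script. Its arguments are lists of equal length, an entry for each row: "grip": the opening, from -1 (shut) to 1 (fully open), so that 0 is half open; "xyz": the shift along the world's x, y, z in m, a list of three; "yaw": the turn about the world's z in degrees. A call has 1 to 8 rows; each row is the pose to reach, as a shift and turn from the pose commanded when the call began; what a row does not reach only later rows make up. A row lasts 1/12 s, in which the tool goes at most 41.7 mm and 7.16 degrees, less where a joint would pass 70% of its speed; a pose out of reach is approached as far as the arm can. A call with a gripper value outside its range is refused whole. The fingers move at their own pace and stop on an object; "grip_force" is the grip in N (left out, the last holds). Time passes only in rows, so rows that repeat a pose let the fingers close. It gives the time, the measured TCP pose, the force, the opening and the grip force at its end, in the units of the state.
- env.state(): the state, without advancing time (a new reading comes with each control period).
- eyes.grab_frame(name): name is "side" or "top" or "wrist"; returns a dict with "frame" (400x640x3 uint8, red, green, blue), "fx", "fy", "cx", "cy" (pixels), "pose" (4x4, takes a point from camera to world coordinates). Camera axes: x right, y down, z forward; pixel columns grow to the right and rows downward; lengths in mm; the calibration is good to about 2 mm. The wrist camera is an equidistant fisheye: a pixel r from the principal point sees the ray r / f radians off the axis. A picture is of the moment at which its call begins. There is no depth.
- env.job_done(): hands the job in; it is judged then, once.
The state is a dict: "time_s": time; "qpos": joint angles; "qvel": joint speeds; "effort": joint torques, N m; "ee_pos": TCP position; "ee_rot": TCP orientation; "force": force on the tool from outside, world axes, zero at the start; "torque": the same for the moment, N m; "gripper_width": finger opening in mm; "gripper_force": force on a finger pad.
Only numpy, scipy, OpenCV 4.12 (cv2) and the standard library are available. Lean on these libraries where they do the work, as an engineer would, in place of code of your own. Each camera call takes 0.05 s, during which the arm holds its last target. There are 200 camera calls.

## Working session

There is one attempt and no reset: what is moved stays moved. The work goes in short steps, Python scripts to look and compute and a tool call to move; the robot and the scene stay as the last step left them, time stands still between calls to the robot, and variables do not carry over. Pictures are saved under pics/ and viewed, at most 10 in all, crops included, and the job is handed in when it is done.

Besides the shell and the picture viewer there is one more tool, called after ">>>" as a command line: name --pt "numbers of a row" for each row, then --argument value for the rest. send_rows: Moves the arm, as the interface text tells. Its arguments: {"type":"object","properties":{"grip":{"type":"array"},"xyz":{"type":"array"},"yaw":{"type":"array"},"grip_force":{"type":"number"}},"required":["grip","xyz","yaw"]}

```bash
mkdir -p pics; ls
python3 - <<'E'
from workcell import env, eyes
import cv2
for n in ("side","top"):
    d=eyes.grab_frame(n); cv2.imwrite(f"pics/{n}0.png",d["frame"][:,:,::-1]); print(n,d["fx"],d["fy"],d["cx"],d["cy"],d["pose"])
print(env.state())
E
```

```text
pics
side 417.5041598015795 417.5041598015795 313.0215109028199 200.92593576744218 [[ 9.64769715e-01 -1.85047661e-01  1.87020750e-01  3.00979331e+02]
 [-2.62415370e-01 -6.25722167e-01  7.34581475e-01 -6.36260587e+02]
 [-1.89095547e-02 -7.57779079e-01 -6.52237147e-01  6.38554418e+02]
 [ 0.00000000e+00  0.00000000e+00  0.00000000e+00  1.00000000e+00]]
top 513.0632080372657 513.0632080372657 321.9468469606049 189.1375171263195 [[-2.10472647e-02 -9.86968789e-01  1.59529376e-01  2.75386790e+02]
 [-9.99732542e-01  1.92469943e-02 -1.28217939e-02  3.19671788e+00]
 [ 9.58424940e-03 -1.59756572e-01 -9.87109913e-01  1.23646915e+03]
 [ 0.00000000e+00  0.00000000e+00  0.00000000e+00  1.00000000e+00]]
{'time_s': 0.1, 'qpos': array([ 6.25664364e+01,  1.83474987e+01,  8.96972334e+01,  5.86521496e-05,
        7.20429701e+01, -1.14537216e+00]), 'qvel': array([-0.06440548, -0.12037804, -0.17811469, -0.01136809,  0.04831468,
        0.01221723]), 'effort': array([ 9.29281741e-04, -4.13330805e+01, -2.32509077e+01,  7.27271684e-02,
        4.23216016e-02, -8.17585146e-05]), 'ee_pos': array([254.45644444, 515.15486396, 213.22393898]), 'ee_rot': array([-1.79912316e+02, -1.80885113e-03,  1.53711789e+02]), 'force': array([ 1.06107527e-05,  5.77916485e-01, -6.76328504e-01]), 'torque': array([-0.00893213, -0.00727764, -0.05587798]), 'gripper_force': 0.0, 'gripper_width': 91.31654954236306}
```

View pics/side0.png

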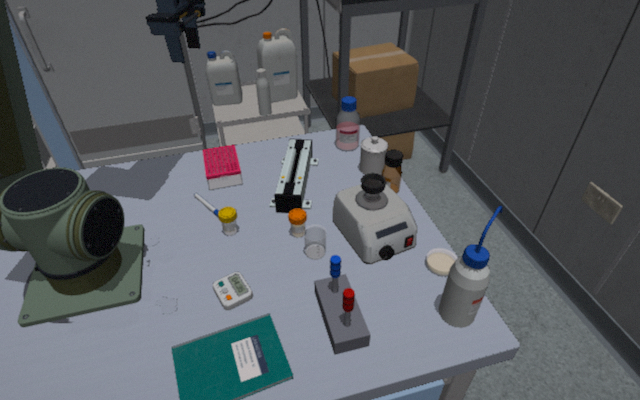

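View pics/top0.png

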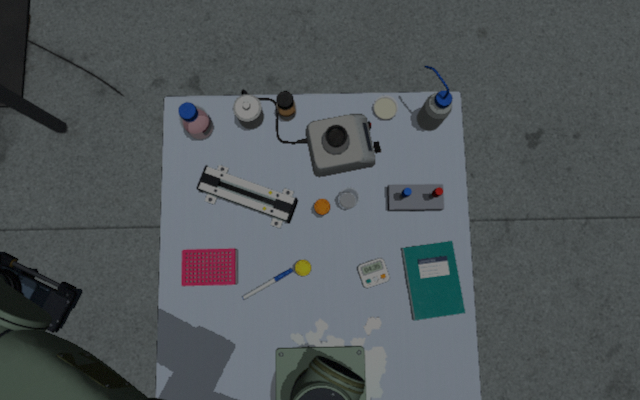

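Side: red head (348,300), blue (335,265), rail (295,173). Top: red head (438,192), blue (406,193), rail from (200,180) to (295,212), vortex mixer (340,143). Next I zoom in on the rail and measure the pins.

```bash
cat > h.py <<'E'
import numpy as np, cv2
from workcell import env, eyes
def ray(d,u,v):
    P=d["pose"]; r=P[:3,:3]@np.array([(u-d["cx"])/d["fx"],(v-d["cy"])/d["fy"],1]); return P[:3,3],r/np.linalg.norm(r)
def onz(d,u,v,z):
    o,r=ray(d,u,v); return o+r*(z-o[2])/r[2]
def tri(*rs):
    A=sum(np.eye(3)-np.outer(r,r) for o,r in rs); b=sum((np.eye(3)-np.outer(r,r))@o for o,r in rs)
    return np.linalg.solve(A,b)
def proj(d,p):
    P=d["pose"]; c=P[:3,:3].T@(np.array(p)-P[:3,3]); return d["fx"]*c[0]/c[2]+d["cx"],d["fy"]*c[1]/c[2]+d["cy"]
def blob(d,mask):
    n,l,s,c=cv2.connectedComponentsWithStats(mask.astype(np.uint8)); return sorted([(int(s[i,4]),c[i].round(1).tolist(),s[i,:4].tolist()) for i in range(1,n) if s[i,4]>4],reverse=True)[:6]
def hsv(d): return [x.astype(int) for x in cv2.split(cv2.cvtColor(d["frame"],cv2.COLOR_RGB2HSV))]
E
python3 - <<'E'
from h import *
D={}
for n in ("side","top"):
    d=D[n]=eyes.grab_frame(n); h,s,v=hsv(d)
    print(n,"red",blob(d,((h<8)|(h>173))&(s>170)&(v>60)))
    print(n,"blue",blob(d,(abs(h-110)<12)&(s>150)&(v>60)))
    print(n,"yel",blob(d,(abs(h-26)<8)&(s>70)&(v>60)))
a=cv2.resize(D["top"]["frame"][155:235,185:310],None,fx=6,fy=6,interpolation=cv2.INTER_CUBIC)
cv2.imwrite("pics/t1.png",a[:,:,::-1])
b=cv2.resize(D["side"]["frame"][130:220,260:330],None,fx=6,fy=6,interpolation=cv2.INTER_CUBIC)
cv2.imwrite("pics/s1.png",b[:,:,::-1])
E
```

```text
side red [(91, [348.3, 293.4], [343, 289, 11, 10]), (79, [348.1, 304.2], [343, 299, 11, 13]), (26, [409.3, 240.8], [407, 238, 6, 7]), (5, [474.4, 301.4], [473, 301, 4, 2]), (5, [354.0, 131.6], [352, 131, 5, 2])]
side blue [(622, [478.7, 249.1], [463, 206, 39, 63]), (195, [348.4, 103.3], [342, 96, 14, 16]), (187, [335.1, 266.1], [331, 256, 10, 22]), (42, [211.0, 54.5], [208, 52, 8, 6]), (14, [215.6, 211.6], [214, 210, 4, 5]), (6, [227.5, 83.0], [225, 83, 6, 1])]
side yel [(252, [227.0, 214.4], [218, 206, 19, 17]), (30, [79.5, 215.0], [76, 208, 9, 15]), (20, [76.5, 227.0], [75, 222, 4, 11]), (8, [196.9, 10.8], [195, 10, 4, 3]), (8, [90.4, 200.0], [89, 199, 4, 4]), (6, [299.5, 177.3], [298, 177, 4, 2])]
top red [(42, [438.5, 191.0], [435, 188, 8, 7])]
top blue [(221, [186.9, 110.4], [179, 103, 17, 16]), (171, [443.4, 98.1], [436, 91, 16, 15]), (74, [282.9, 274.3], [275, 269, 17, 12]), (49, [438.9, 76.8], [426, 66, 23, 26]), (45, [407.1, 191.3], [404, 188, 7, 8])]
top yel [(211, [302.5, 267.4], [295, 260, 16, 16]), (9, [269.9, 192.3], [269, 191, 3, 4]), (9, [264.0, 208.0], [263, 207, 3, 3])]
```

View pics/t1.png

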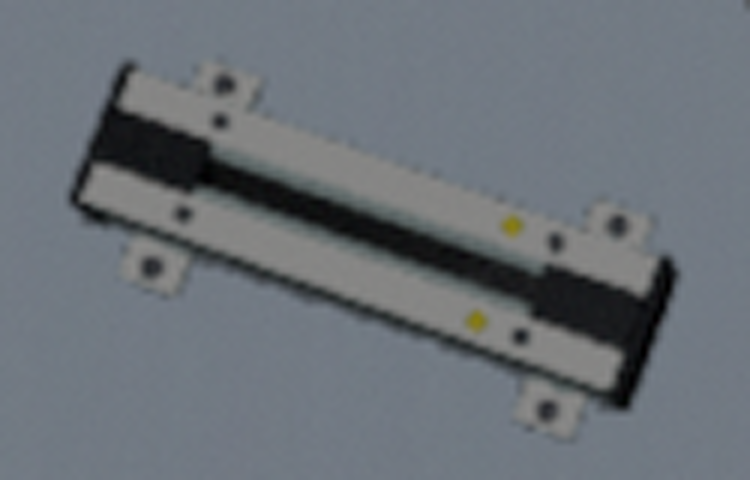

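View pics/s1.png

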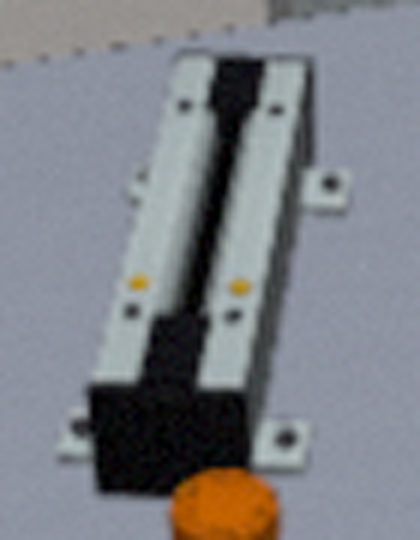

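Crop of the top view: the yellow marks are at (512,225) and (477,321) near the right end, and screws sit at (220,121), (183,213), (556,243) and (521,336). The side crop agrees: the marked end is the near end, with the orange cup beside it.

Run:
```python
from h import *
t=eyes.grab_frame("top"); s=eyes.grab_frame("side")
c=lambda x,y,o:((x+.5)/6-.5+o[0],(y+.5)/6-.5+o[1])
O=(185,155)
m=lambda l,d,o: np.array([onz(d,*c(x,y,o),54) for x,y in l])
sc=m([(220,121),(183,213),(556,243),(521,336)],t,O); ye=m([(512,225),(477,321)],t,O)
ax=(sc[0]+sc[1]-sc[2]-sc[3])[:2]; print("top rail screws ctr",sc.mean(0)," len",np.linalg.norm(ax)/2,"axis deg",np.degrees(np.arctan2(ax[1],ax[0])),"yel mid",ye.mean(0), "perp",np.degrees(np.arctan2(*(ye[0]-ye[1])[[1,0]])))
O=(260,130)
sc2=m([(184,105),(277,110),(132,311),(233,317)],s,O); ye2=m([(138,283),(239,287)],s,O)
ax=(sc2[0]+sc2[1]-sc2[2]-sc2[3])[:2]; print("side screws ctr",sc2.mean(0)," len",np.linalg.norm(ax)/2,"axis deg",np.degrees(np.arctan2(ax[1],ax[0])),"yel mid",ye2.mean(0))
print("red top@118",onz(t,438.5,191,117),"side @98",onz(s,348.2,299.5,98), tri(ray(t,438.2,191.6),ray(s,348.2,299.5)))
print("blue",onz(t,407.1,191.3,117),onz(s,335.1,266.1,98))
print(proj(t,onz(s,348.2,299.5,98)))
```

```text
top rail screws ctr [461.81286143 164.43546697  54.        ]  len 140.20342467768194 axis deg 68.80835872730148 yel mid [443.25925177 116.06122591  54.        ] perp -20.165412406976564
side screws ctr [461.10881726 166.57638608  54.        ]  len 141.01765622073708 axis deg 68.94433646774134 yel mid [442.00166857 117.71159291  54.        ]
red top@118 [ 447.09926683 -269.26905662  117.        ] side @98 [ 446.786175   -269.67716497   98.        ] [ 446.98675917 -272.08712144  101.54811377]
blue [ 447.78796975 -199.61509659  117.        ] [ 447.5176551  -199.75123715   98.        ]
(np.float64(436.71461339878465), np.float64(192.45240905609515))
```

>>> send_rows --grip '[0,0,0,0,0,0,0,0]' --pt "0.007 -0.03 0" --pt "0.015 -0.062 0" --pt "0.024 -0.098 0" --pt "0.033 -0.134 0" --pt "0.042 -0.17 0" --pt "0.05 -0.205 0" --pt "0.058 -0.237 0" --pt "0.0643 -0.2617 0" --yaw '[1,2,3,4,5,5.2,5.2,5.2]' --grip_force 25

```text
time_s: 0.97
ee_pos: [318.8, 251.5, 214.1]
ee_rot: [-180.0, 0.0, 158.9]
force: [-0.3, 0.4, 0.8]
gripper_width: 46.0
gripper_force: 0.0
```

>>> send_rows --grip '[0,0,0,0,0,0,0,0]' --pt "0.008 -0.033 0" --pt "0.016 -0.066 0" --pt "0.024 -0.099 0" --pt "0.032 -0.132 0" --pt "0.04 -0.165 0" --pt "0.048 -0.198 0" --pt "0.056 -0.231 0" --pt "0.064 -0.2617 0" --yaw '[0,0,0,0,0,0,0,0]'

```text
time_s: 1.63
ee_pos: [383.0, -9.7, 214.2]
ee_rot: [180.0, 0.0, 158.9]
force: [0.3, 0.1, -0.1]
gripper_width: 45.4
gripper_force: 0.0
```

>>> send_rows --grip '[0,0,0,0,0,0,0,0]' --pt "0.008 -0.035 0" --pt "0.017 -0.07 0" --pt "0.026 -0.106 0" --pt "0.035 -0.142 0" --pt "0.044 -0.178 0" --pt "0.053 -0.214 0" --pt "0.06 -0.243 0" --pt "0.064 -0.2617 0" --yaw '[0,0,0,0,0,0,0,0]'

```text
time_s: 2.3
ee_pos: [447.5, -272.7, 213.7]
ee_rot: [-180.0, 0.0, 158.8]
force: [0.6, 0.1, -1.3]
gripper_width: 45.7
gripper_force: 0.0
```

Run:
```python
from h import *
d=eyes.grab_frame("wrist"); cv2.imwrite("pics/w1.png",d["frame"][:,:,::-1]); print({k:d[k] for k in d if k!="frame"})
s=env.state(); print(s["time_s"],s["ee_pos"],s["ee_rot"],s["qpos"],s["gripper_width"])
```

```text
{'fx': 309.70691628693146, 'fy': 309.70691628693146, 'cx': 319.8108595964299, 'cy': 197.03894419338965, 'pose': array([[ 3.61894953e-01,  9.03304881e-01,  2.30374335e-01,
         3.83162012e+02],
       [ 9.32218807e-01, -3.50571561e-01, -8.98202423e-02,
        -2.47638183e+02],
       [-3.72372895e-04,  2.47264780e-01, -9.68947878e-01,
         3.84287718e+02],
       [ 0.00000000e+00,  0.00000000e+00,  0.00000000e+00,
         1.00000000e+00]])}
2.35 [ 448.23543458 -275.02371125  213.59779827] [-1.79842650e+02  1.34828365e-01  1.58754263e+02] [ -32.70370794   13.81655709   96.0961888    -0.13567416   69.92390725
 -101.4113952 ] 45.45786253605032
```

View pics/w1.png

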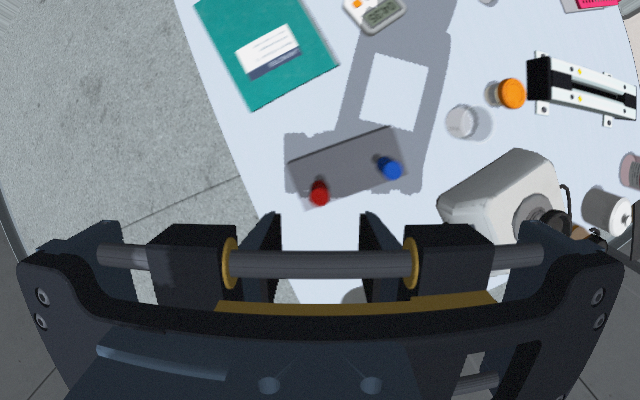

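The wrist view shows the red head at (319,193), centred between the fingers, and blue at (390,168). I'll descend and grip.

>>> send_rows --grip '[0,0,0,0,0,0,0,0]' --pt "0 0 0" --pt "0 0 -0.015" --pt "0 0 -0.04" --pt "0 0 -0.07" --pt "0 0 -0.1" --pt "0 0 -0.12" --pt "0 0 -0.132" --pt "0 0 -0.135" --yaw '[0,0,0,0,0,0,0,0]'

```text
time_s: 3.02
ee_pos: [445.2, -267.2, 76.9]
ee_rot: [179.9, -0.3, 159.0]
force: [0.6, -0.5, 0.1]
gripper_width: 45.4
gripper_force: 0.0
```

Run:
```python
from h import *
d=eyes.grab_frame("wrist"); cv2.imwrite("pics/w2.png",d["frame"][:,:,::-1])
s=env.state(); print(s["time_s"],s["ee_pos"],s["force"])
```

```text
3.0667 [ 445.81646017 -267.71842268   77.66957496] [-1.80346161  0.34631185  0.23173462]
```

View pics/w2.png

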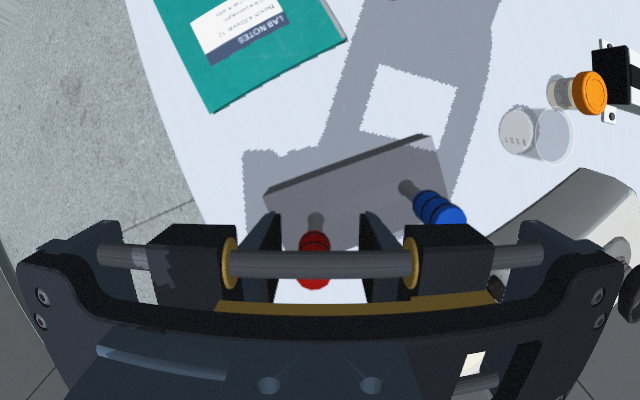

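The pin is between the pads, about 1 mm left of centre once the arm settles. I'll shift slightly, close, then check.

>>> send_rows --grip '[-0.3,-0.5,-0.75,-0.75,-0.75,-0.75,-0.75,-0.75]' --pt "0 -0.001 0" --pt "0 -0.001 0" --pt "0 -0.001 0" --pt "0 -0.001 0" --pt "0 -0.001 0" --pt "0 -0.001 0" --pt "0 -0.001 0" --pt "0 -0.001 0" --yaw '[0,0,0,0,0,0,0,0]' --grip_force 25

```text
time_s: 3.73
ee_pos: [447.4, -270.7, 79.6]
ee_rot: [180.0, 0.1, 158.9]
force: [0.6, 1.4, 4.9]
gripper_width: 17.2
gripper_force: 25.0
```

>>> send_rows --grip '[-0.75,-0.75,-0.75,-0.75,-0.75,-0.75,-0.75,-0.75]' --pt "0 0 0.006" --pt "0 0 0.016" --pt "0 0 0.034" --pt "0 0 0.06" --pt "0 0 0.09" --pt "0 0 0.12" --pt "0 0 0.145" --pt "0 0 0.161" --yaw '[0,0,0,0,0,0,0,0]'

```text
time_s: 4.4
ee_pos: [447.2, -270.8, 243.4]
ee_rot: [-180.0, 0.2, 158.9]
force: [0.2, -0.3, -1.2]
gripper_width: 17.6
gripper_force: 25.0
```

Run:
```python
from h import *
D={}
for n in ("side","top","wrist"):
    d=D[n]=eyes.grab_frame(n); h,s,v=hsv(d)
    print(n,"red",blob(d,((h<8)|(h>173))&(s>170)&(v>60)))
st=env.state(); print(st["time_s"],st["ee_pos"],st["force"],st["gripper_width"])
print([proj(D["side"],st["ee_pos"]+np.array([0,0,z])) for z in (-71,0,19)])
a=D["side"]["frame"][130:330,280:420]; b=D["wrist"]["frame"][180:330,220:420]
a=cv2.resize(a,None,fx=3,fy=3); b=cv2.resize(b,(380,285)); 
im=np.zeros((600,800,3),np.uint8); im[:,:420]=a; im[:285,420:]=b
cv2.imwrite("pics/l.png",im[:,:,::-1])
```

```text
side red [(33, [409.1, 241.3], [407, 238, 6, 8])]
top red []
wrist red [(235, [319.8, 240.8], [304, 235, 32, 15]), (176, [319.6, 231.3], [305, 226, 30, 14]), (85, [319.9, 248.2], [309, 246, 23, 5]), (15, [629.0, 179.3], [628, 174, 3, 11]), (6, [631.2, 167.5], [631, 165, 2, 6])]
4.55 [ 447.02813912 -270.6410576   241.05637796] [ 0.21432161 -0.43626118 -1.1000903 ] 17.75810795297354
[(np.float64(350.3793904030369), np.float64(269.7963041476238)), (np.float64(352.4859534473026), np.float64(235.07915024831482)), (np.float64(353.11065048320853), np.float64(224.78384805215032))]
```

View pics/l.png

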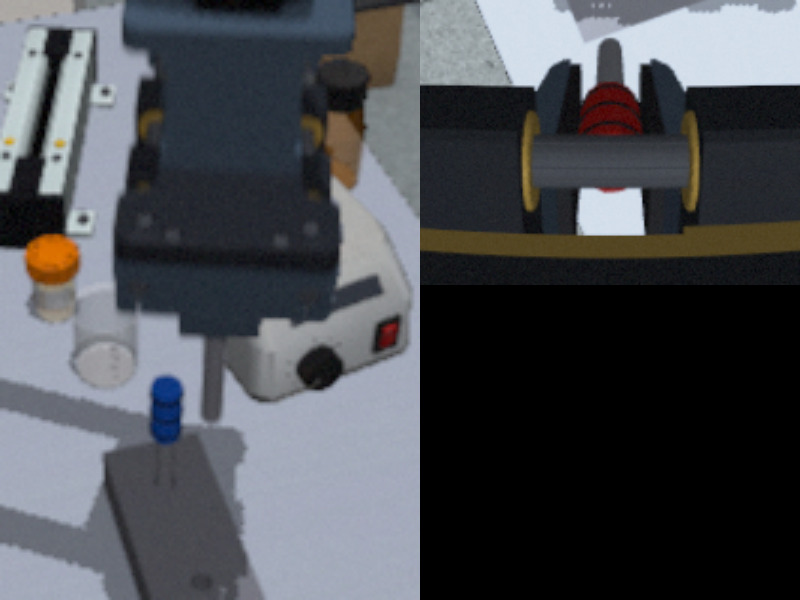

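The pin hangs upright, its tip at about side pixel (351,270), where the model predicts it. I'll carry it over to the rail.

>>> send_rows --grip '[-0.75,-0.75,-0.75,-0.75,-0.75,-0.75,-0.75,-0.75]' --pt "0 0.008 0" --pt "0 0.025 0" --pt "0 0.05 0" --pt "-0.001 0.08 0" --pt "-0.001 0.112 0" --pt "-0.002 0.145 0" --pt "-0.002 0.178 0" --pt "-0.002 0.21 0" --yaw '[0,0,0,0,0,0,0,0]'

```text
time_s: 5.22
ee_pos: [443.0, -58.3, 238.0]
ee_rot: [-180.0, -0.3, 158.9]
force: [0.6, 0.6, -1.0]
gripper_width: 17.6
gripper_force: 25.0
```

>>> send_rows --grip '[-0.75,-0.75,-0.75,-0.75,-0.75,-0.75,-0.75,-0.75]' --pt "0 0.033 0" --pt "0 0.066 0" --pt "-0.001 0.098 0" --pt "-0.001 0.126 0" --pt "-0.002 0.15 0" --pt "-0.002 0.167 0" --pt "-0.0023 0.175 0" --pt "-0.0023 0.1775 0" --yaw '[0,0,0,0,0,0,0,0]'

```text
time_s: 5.88
ee_pos: [441.4, 118.0, 238.5]
ee_rot: [-179.9, -0.2, 159.0]
force: [0.9, -0.6, -0.8]
gripper_width: 17.3
gripper_force: 25.0
```

>>> send_rows --grip '[-0.75,-0.75,-0.75,-0.75,-0.75,-0.75,-0.75,-0.75]' --pt "0 0 0" --pt "0 0 -0.015" --pt "0 0 -0.035" --pt "0 0 -0.055" --pt "0 0 -0.075" --pt "0 0 -0.087" --pt "0 0 -0.09" --pt "0 0 -0.09" --yaw '[0,0,0,0,0,0,0,0]'

```text
time_s: 6.55
ee_pos: [442.0, 115.8, 149.1]
ee_rot: [-179.9, -0.1, 158.8]
force: [-0.2, -0.5, -1.7]
gripper_width: 17.3
gripper_force: 25.0
```

Run:
```python
from h import *
D={n:eyes.grab_frame(n) for n in ("side","top","wrist")}
st=env.state(); print(st["time_s"],st["ee_pos"],st["ee_rot"],st["force"],st["gripper_width"])
tip=st["ee_pos"]+np.array([0,0,-71.]); print("tip pred side",proj(D["side"],tip),"top",proj(D["top"],tip), D["wrist"]["pose"].round(3).tolist())
a=cv2.resize(D["side"]["frame"][120:220,260:330],None,fx=6,fy=6,interpolation=cv2.INTER_CUBIC)
b=cv2.resize(D["wrist"]["frame"][100:260,220:420],(380,304))
c=cv2.resize(D["top"]["frame"][155:235,190:300],(380,276),interpolation=cv2.INTER_CUBIC)
im=np.zeros((600,800,3),np.uint8); im[:,:420]=a; im[:304,420:]=b; im[304:580,420:]=c
cv2.imwrite("pics/r.png",im[:,:,::-1])
```

```text
6.7 [443.42943289 116.66419564 150.89967394] [1.79940073e+02 9.33105415e-02 1.58872875e+02] [ 0.41582589  0.50444388 -1.19051857] 17.432248645835315
tip pred side (np.float64(291.0944623440135), np.float64(168.13727835932028)) top (np.float64(265.6473818655086), np.float64(198.41415017050844)) [[0.361, 0.904, 0.231, 378.789], [0.933, -0.35, -0.088, 141.283], [0.001, 0.247, -0.969, 321.144], [0.0, 0.0, 0.0, 1.0]]
```

View pics/r.png

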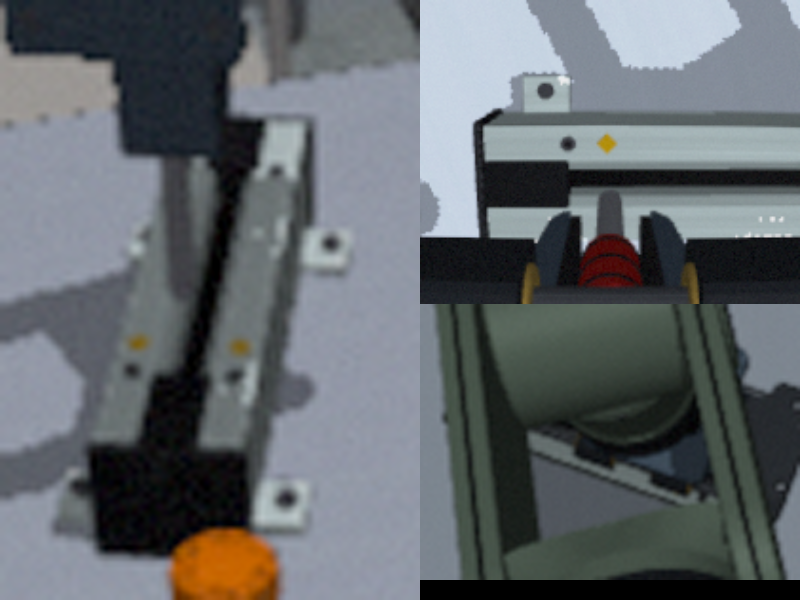

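The wrist crop shows the rail parallel to the gripper and the pin in line with the visible mark (columns 610 and 606). The side crop puts the tip at about (290,169.5). Next I check the cross-slot error numerically.

```bash
cat >> h.py <<'E'
def wray(d,u,v):
    x,y=u-d["cx"],v-d["cy"]; r=np.hypot(x,y); t=r/d["fx"]; P=d["pose"]
    return P[:3,3],P[:3,:3]@np.array([np.sin(t)*x/r,np.sin(t)*y/r,np.cos(t)])
def wproj(d,p):
    P=d["pose"]; c=P[:3,:3].T@(np.array(p)-P[:3,3]); rr=np.hypot(c[0],c[1]); t=np.arctan2(rr,c[2])*d["fx"]; return d["cx"]+t*c[0]/rr,d["cy"]+t*c[1]/rr
E
python3 - <<'E'
from h import *
w=eyes.grab_frame("wrist"); s=eyes.grab_frame("side"); st=env.state(); print(st["ee_pos"])
h,sa,v=hsv(w); bl=[b for b in blob(w,(abs(h-24)<9)&(sa>110)&(v>70)) if 280<b[1][0]<360 and 140<b[1][1]<215]; print(bl)
o,r=wray(w,*bl[0][1]); p=o+r*(54-o[2])/r[2]; print("mark from wrist",p)
ax=np.radians(68.9); n=np.array([np.sin(ax),-np.cos(ax)]); a=np.array([np.cos(ax),np.sin(ax)])
O=(185,155); f=lambda x,y:((x+.5)/6-.5+O[0],(y+.5)/6-.5+O[1])
print("tip in wrist pred",wproj(w,st["ee_pos"]+[0,0,-71]))
h,sa,v=hsv(s); print("side yel",blob(s,(abs(h-24)<9)&(sa>90)&(v>60)))
q=onz(s,290,169.5,st["ee_pos"][2]-71); e=(q-[442.0,117.7,0])[:2]; print("side tip",q,"minus entry across/along",e@n,e@a)
e=(st["ee_pos"]-[442.7,117,0])[:2]; print("nominal across/along",e@n,e@a)
# slot edges in the wrist picture, columns right of the pin
c=w["frame"][150:240,335:360].mean((1,2)); print(c.round().astype(int).tolist())
E
```

```text
[443.35239359 116.88484989 150.91285772]
[(53, [317.6, 174.8], [313, 170, 10, 10])]
mark from wrist [423.3686954  122.53035121  54.        ]
tip in wrist pred (np.float64(319.85960018171875), np.float64(205.62517882592616))
side yel [(2512, [383.7, 82.0], [349, 54, 69, 63]), (380, [372.7, 49.9], [350, 43, 51, 15]), (356, [401.1, 143.0], [382, 132, 32, 27]), (254, [227.0, 214.1], [218, 206, 19, 17]), (38, [388.3, 176.5], [385, 171, 8, 11]), (21, [336.1, 54.4], [333, 52, 6, 7])]
side tip [439.89916886 112.30154297  79.91285772] minus entry across/along -0.016550536665450144 -5.7928020775305535
nominal across/along 0.650106577526556 0.1274299079973087
[142, 142, 141, 142, 142, 142, 141, 134, 115, 94, 94, 93, 93, 93, 93, 98, 163, 176, 177, 176, 176, 173, 170, 169, 170, 172, 173, 171, 173, 178, 178, 174, 176, 175, 154, 137, 130, 125, 101, 41, 17, 19, 17, 19, 18, 18, 17, 42, 71, 94, 95, 93, 118, 136, 142, 142, 143, 143, 160, 176, 175, 160, 149, 123, 95, 83, 79, 73, 70, 66, 64, 63, 58, 53, 51, 48, 46, 44, 38, 35, 35, 34, 35, 33, 29, 30, 30, 29, 28, 29]
```

Offset across is about +0.5 mm and along is fine. I'll shift 0.5 mm and lower the tip into the slot mouth.

>>> send_rows --grip '[-0.75,-0.75,-0.75,-0.75,-0.75,-0.75,-0.75,-0.75]' --pt "-0.0005 0 -0.003" --pt "-0.0005 0 -0.009" --pt "-0.0005 0 -0.015" --pt "-0.0005 0 -0.021" --pt "-0.0005 0 -0.025" --pt "-0.0005 0 -0.029" --pt "-0.0005 0 -0.033" --pt "-0.0005 0 -0.036" --yaw '[0,0,0,0,0,0,0,0]'

```text
time_s: 7.47
ee_pos: [442.0, 116.9, 113.4]
ee_rot: [-180.0, -0.0, 158.9]
force: [0.3, 0.3, -2.0]
gripper_width: 17.3
gripper_force: 25.0
```

>>> send_rows --grip '[-0.75,-0.75,-0.75,-0.75]' --pt "0 0 -0.001" --pt "0 0 -0.002" --pt "0 0 -0.002" --pt "0 0 -0.002" --yaw '[0,0,0,0]'

```text
time_s: 7.8
ee_pos: [442.3, 117.0, 112.1]
ee_rot: [180.0, 0.0, 158.9]
force: [-0.5, 0.0, -1.2]
gripper_width: 17.7
gripper_force: 25.0
```

>>> send_rows --grip '[-0.75,-0.75,-0.75,-0.75,-0.75,-0.75,-0.75]' --pt "0 0 -0.001" --pt "0 0 -0.002" --pt "0 0 -0.003" --pt "0 0 -0.004" --pt "0 0 -0.005" --pt "0 0 -0.0055" --pt "0 0 -0.0055" --yaw '[0,0,0,0,0,0,0]'

```text
time_s: 8.38
ee_pos: [442.1, 116.9, 106.3]
ee_rot: [-180.0, -0.0, 158.9]
force: [-0.1, -0.8, -1.7]
gripper_width: 17.7
gripper_force: 25.0
```

>>> send_rows --grip '[-0.75,-0.75,-0.75]' --pt "0 0 -0.0005" --pt "0 0 -0.001" --pt "0 0 -0.001" --yaw '[0,0,0]'

```text
time_s: 8.63
ee_pos: [442.3, 117.0, 105.8]
ee_rot: [180.0, 0.0, 158.9]
force: [-0.9, -0.1, 1.4]
gripper_width: 17.1
gripper_force: 25.0
```

>>> send_rows --grip '[-0.75,-0.75,-0.75]' --pt "0 0 -0.0003" --pt "0 0 -0.0005" --pt "0 0 -0.0005" --yaw '[0,0,0]'

```text
time_s: 8.88
ee_pos: [442.5, 117.0, 105.6]
ee_rot: [180.0, 0.0, 158.9]
force: [-2.3, -0.4, 4.9]
gripper_width: 17.3
gripper_force: 25.0
```

Contact made at about 5 N. Now I drag gently along the slot, direction (0.36, 0.933).

>>> send_rows --grip '[-0.75,-0.75,-0.75,-0.75,-0.75,-0.75,-0.75,-0.75]' --pt "0.0002 0.001 0" --pt "0.0005 0.002 0" --pt "0.0009 0.003 0" --pt "0.0012 0.0042 0" --pt "0.0017 0.0056 0" --pt "0.0023 0.007 0" --pt "0.0029 0.0084 0" --pt "0.0034 0.0095 0" --yaw '[0,0,0,0,0,0,0,0]'

```text
time_s: 9.55
ee_pos: [444.8, 124.5, 105.5]
ee_rot: [-179.7, 0.0, 159.0]
force: [-1.4, -6.6, 8.5]
gripper_width: 17.2
gripper_force: 25.1
```

>>> send_rows --grip '[-0.75,-0.75,-0.75,-0.75,-0.75,-0.75,-0.75,-0.75]' --pt "0.0005 0.0013 0" --pt "0.001 0.0026 0" --pt "0.0015 0.0039 0" --pt "0.002 0.0052 0" --pt "0.0025 0.0065 0" --pt "0.003 0.0077 0" --pt "0.0035 0.0089 0" --pt "0.0036 0.0093 0" --yaw '[0,0,0,0,0,0,0,0]'

```text
time_s: 10.22
ee_pos: [448.4, 134.0, 105.4]
ee_rot: [-179.8, -0.0, 159.0]
force: [-2.3, -6.7, 7.3]
gripper_width: 17.3
gripper_force: 25.1
```

>>> send_rows --grip '[-0.75,-0.75,-0.75,-0.75,-0.75,-0.75,-0.75,-0.75]' --pt "0.0004 0.0009 0.0002" --pt "0.0007 0.0019 0.0003" --pt "0.0011 0.0028 0.0003" --pt "0.0014 0.0037 0.0003" --pt "0.0018 0.0047 0.0003" --pt "0.0022 0.0056 0.0003" --pt "0.0025 0.0065 0.0003" --pt "0.0025 0.0065 0.0003" --yaw '[0,0,0,0,0,0,0,0]'

```text
time_s: 10.88
ee_pos: [451.8, 142.7, 105.0]
ee_rot: [180.0, -0.0, 158.9]
force: [-0.5, 0.2, -1.6]
gripper_width: 16.9
gripper_force: 25.0
```

The force fell to free weight, so the tip is over the notch edge or shutter. I'll probe down gently.

>>> send_rows --grip '[-0.75,-0.75,-0.75,-0.75]' --pt "0 0 -0.0004" --pt "0 0 -0.0008" --pt "0 0 -0.001" --pt "0 0 -0.001" --yaw '[0,0,0,0]'

```text
time_s: 11.22
ee_pos: [451.7, 142.4, 104.2]
ee_rot: [180.0, 0.0, 158.9]
force: [0.9, 0.9, -1.6]
gripper_width: 17.4
gripper_force: 25.0
```

>>> send_rows --grip '[-0.75,-0.75,-0.75,-0.75]' --pt "0 0 -0.0005" --pt "0 0 -0.001" --pt "0 0 -0.0015" --pt "0 0 -0.0015" --yaw '[0,0,0,0]'

```text
time_s: 11.55
ee_pos: [452.1, 142.6, 103.0]
ee_rot: [179.9, 0.0, 158.9]
force: [0.7, 1.7, 1.1]
gripper_width: 17.4
gripper_force: 25.0
```

>>> send_rows --grip '[-0.75,-0.75,-0.75,-0.75]' --pt "0.0003 0.0007 0" --pt "0.0005 0.0014 0" --pt "0.0005 0.0014 -0.0007" --pt "0.0005 0.0014 -0.0015" --yaw '[0,0,0,0]'

```text
time_s: 11.88
ee_pos: [452.2, 143.7, 101.2]
ee_rot: [180.0, 0.0, 158.9]
force: [-0.7, 0.6, 1.3]
gripper_width: 17.4
gripper_force: 25.0
```

>>> send_rows --grip '[-0.75,-0.75,-0.75]' --pt "0 0 -0.0005" --pt "0 0 -0.001" --pt "0 0 -0.001" --yaw '[0,0,0]'

```text
time_s: 12.13
ee_pos: [452.2, 143.8, 100.1]
ee_rot: [180.0, -0.0, 158.9]
force: [1.2, 1.1, -1.3]
gripper_width: 17.3
gripper_force: 25.0
```

>>> send_rows --grip '[-0.75,-0.75,-0.75,-0.75,-0.75]' --pt "0.0002 0.0005 -0.0005" --pt "0.0002 0.0005 -0.0012" --pt "0.0002 0.0005 -0.002" --pt "0.0002 0.0005 -0.003" --pt "0.0002 0.0005 -0.003" --yaw '[0,0,0,0,0]'

```text
time_s: 12.55
ee_pos: [452.2, 144.0, 97.0]
ee_rot: [-180.0, -0.0, 158.9]
force: [0.7, -0.2, -1.6]
gripper_width: 17.5
gripper_force: 25.0
```

>>> send_rows --grip '[-0.75,-0.75,-0.75,-0.75,-0.75]' --pt "0 0 -0.001" --pt "0 0 -0.002" --pt "0 0 -0.003" --pt "0 0 -0.004" --pt "0 0 -0.004" --yaw '[0,0,0,0,0]'

```text
time_s: 12.97
ee_pos: [452.3, 144.1, 93.0]
ee_rot: [-180.0, -0.0, 158.9]
force: [0.4, -0.4, -1.7]
gripper_width: 17.6
gripper_force: 25.0
```

>>> send_rows --grip '[-0.75,-0.75,-0.75,-0.75,-0.75,-0.75,-0.75,-0.75]' --pt "0 0 -0.001" --pt "0 0 -0.0025" --pt "0 0 -0.004" --pt "0 0 -0.0055" --pt "0 0 -0.007" --pt "0 0 -0.008" --pt "0 0 -0.009" --pt "0 0 -0.009" --yaw '[0,0,0,0,0,0,0,0]'

```text
time_s: 13.63
ee_pos: [452.3, 144.1, 84.0]
ee_rot: [-180.0, -0.0, 158.9]
force: [-0.6, -0.0, -0.6]
gripper_width: 17.5
gripper_force: 25.0
```

>>> send_rows --grip '[-0.75,-0.75,-0.75,-0.75]' --pt "0 0 -0.0007" --pt "0 0 -0.0014" --pt "0 0 -0.002" --pt "0 0 -0.002" --yaw '[0,0,0,0]'

```text
time_s: 13.97
ee_pos: [452.3, 144.1, 82.2]
ee_rot: [-180.0, -0.0, 158.9]
force: [0.7, -0.0, -0.6]
gripper_width: 17.2
gripper_force: 25.0
```

>>> send_rows --grip '[-0.75,-0.75,-0.75,-0.75]' --pt "0 0 -0.0005" --pt "0 0 -0.001" --pt "0 0 -0.001" --pt "0 0 -0.001" --yaw '[0,0,0,0]'

```text
time_s: 14.3
ee_pos: [452.4, 144.1, 81.5]
ee_rot: [180.0, 0.0, 158.9]
force: [-0.0, -1.0, 2.8]
gripper_width: 17.6
gripper_force: 25.0
```

The pin is home on the notch floor: 24 mm of sink and about 4 N. I'll release it and rise.

>>> send_rows --grip '[-0.6,-0.5,-0.4,-0.2,0,0,0,0]' --pt "0 0 0.0005" --pt "0 0 0.0005" --pt "0 0 0.0005" --pt "0 0 0.0005" --pt "0 0 0.0005" --pt "0 0 0.0005" --pt "0 0 0.0005" --pt "0 0 0.0005" --yaw '[0,0,0,0,0,0,0,0]' --grip_force 5

```text
time_s: 14.97
ee_pos: [452.4, 144.2, 81.7]
ee_rot: [180.0, -0.0, 158.9]
force: [-0.6, 0.6, 0.7]
gripper_width: 45.6
gripper_force: 0.0
```

>>> send_rows --grip '[0,0,0,0,0,0,0,0]' --pt "0 0 0.01" --pt "0 0 0.03" --pt "0 0 0.055" --pt "0 0 0.08" --pt "0 0 0.105" --pt "0 0 0.125" --pt "0 0 0.14" --pt "0 0 0.145" --yaw '[0,0,0,0,0,0,0,0]'

```text
time_s: 15.63
ee_pos: [453.5, 144.5, 229.3]
ee_rot: [179.8, 0.2, 158.9]
force: [-0.0, -0.5, -0.5]
gripper_width: 45.4
gripper_force: 0.0
```

>>> send_rows --grip '[0,0,0,0,0,0]' --pt "0 0 0" --pt "0 0 0" --pt "0 0 0" --pt "0 0 0" --pt "0 0 0" --pt "0 0 0" --yaw '[0,0,0,0,0,0]'

```text
time_s: 16.13
ee_pos: [452.1, 144.1, 226.1]
ee_rot: [-180.0, -0.1, 158.9]
force: [-0.7, -0.2, 0.4]
gripper_width: 45.5
gripper_force: 0.0
```

Run:
```python
from h import *
D={n:eyes.grab_frame(n) for n in ("side","wrist")}
st=env.state(); print(st["time_s"],st["ee_pos"],st["force"],st["gripper_width"])
print("head top pred (z120)",wproj(D["wrist"],[452.3,144.1,120]),"side z100",proj(D["side"],[452.3,144.1,100]))
a=cv2.resize(D["side"]["frame"][100:240,220:390],None,fx=3,fy=3)
im=np.zeros((420,800,3),np.uint8); im[:,:510]=a; im[:290,510:]=cv2.resize(D["wrist"]["frame"][100:300,220:420],(290,290))
cv2.imwrite("pics/f.png",im[:,:,::-1])
```

```text
16.2333 [452.24785157 144.11266205 226.40418342] [ 0.75349661  0.13161384 -0.50701374] 45.39250537557879
head top pred (z120) (np.float64(319.84793499346654), np.float64(195.63397370254359)) side z100 (np.float64(291.72345314506134), np.float64(153.52082763773086))
```

View pics/f.png

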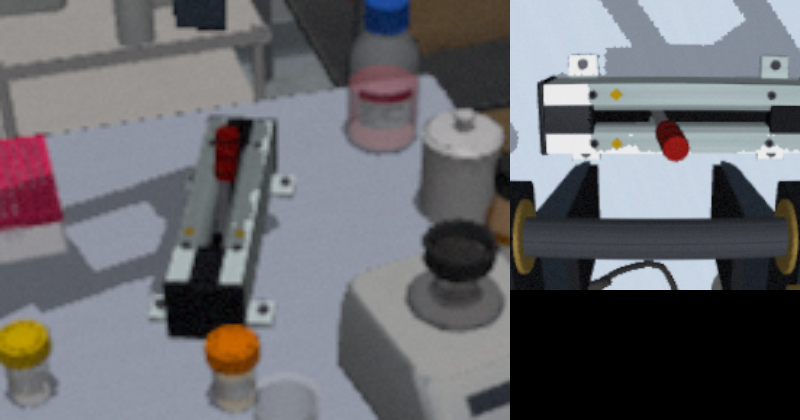

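Side crop: red head at (228,152), leaning slightly. Wrist crop: head top at (676,148). I'll triangulate the lean.

Run:
```python
from h import *
D={n:eyes.grab_frame(n) for n in ("side","wrist","top")}
for n,d in D.items():
    h,s,v=hsv(d); print(n,[b for b in blob(d,((h<8)|(h>173))&(s>150)&(v>60)) if (n!="side" or 270<b[1][0]<330)][:4])
a=tri(ray(D["side"],296,141.8+.8),wray(D["wrist"],334.5,202)); print("head top",a)
print([ (wray(D["wrist"],334.5,202)[0]+wray(D["wrist"],334.5,202)[1]*(z-D["wrist"]["pose"][2,3])/wray(D["wrist"],334.5,202)[1][2]).round(1) for z in (118,120)])
```

```text
side [(27, [295.3, 144.1], [292, 142, 7, 5]), (27, [294.9, 149.4], [292, 148, 7, 4]), (27, [294.4, 154.9], [292, 153, 6, 5])]
wrist [(349, [331.8, 197.5], [321, 184, 22, 26])]
top []
head top [464.48538953 154.56509541 120.0565031 ]
[array([463.6, 154.5, 118. ]), array([463.1, 154.6, 120. ])]
```

The lean is about 8° (0.14 rad), and the head-top height of 120 mm puts the tip at the notch floor. The gripper is clear.

```bash
python3 -c "
from workcell import env
print(env.job_done())"
```

```text
the job is handed in; nothing more can be done
None
```

I handed the job in with the red-headed pin released and standing by itself in the index notch, tip at the notch floor and leaning about 8° (limit about 14°); the interface returned no verdict, so I don't know whether it passed.

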